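Weigh the trug of seed potatoes on the hand scale

TASK

Take the sprung hand scale from its wooden rack, hook it under the steel hoop of the trug of seed potatoes and lift the trug on the scale until it hangs about 2 cm or more clear of the bench, then hold it still there for about two seconds so that the weight can be read. Lower the trug gently back onto the bench about where it stood, unhook it, and lay the scale's cross-bar back in the notches of the rack. Touch only the scale with the robot, never the trug itself, and make sure the pot, bowl, box and trowel stay where they are.

Things in the scene. Friction and masses are not known exactly. Their poses are not given: they have to be found in the camera images.
- scale_bar (a point): Centre of the hand scale's handle: a level black square bar 120 mm long (y), 18 mm wide (x), 18 mm high (z up). Grasp its middle from above across x. Below its centre: stem 10 x 30 mm (x, y) down to 36 mm, light metal housing with marked faces 24 x 44 mm from 34 to 86 mm down, then the sprung hook hanging straight down. Whole scale 200 g.
- hook_throat (a point): Lowest point of the centre line of the scale's steel J-hook (7 mm round bar), 150 mm below the bar's centre when unloaded; it moves down as the spring stretches. The hook lies in the scale's x-z plane: shank 18 mm to the -x side, from 14 to 46 mm above the throat, free tip on the +x side. It goes under the hoop by moving towards the scale's +x, then up. Inside width 30 mm.
- hook_tip (a point): Top of the hook's free, upward tip, 20 mm to the +x side of the throat and 29.5 mm above it. The hook's mouth is open to +x from here up to the underside of the housing, 34 mm higher when unloaded: the hoop passes above the tip into the throat.
- hook (a joint): Stretch of the scale's spring in m: 0 unloaded (about 0.001 from the hook's own weight), at most 0.045. Stiffness 300 N/m, so the hanging trug stretches it 12 to 27 mm, and the handle must rise by that much more before the trug leaves the bench.
- rack_seat (a point): Where the resting bar's centre belongs, 178 mm above the bench. Fixed oak rack: base 120 x 150 x 10 mm; two uprights 15 mm thick, 56 mm deep in x, 81 mm apart inside along the rack's y, each with a top notch 34 mm wide in x, floor 169 and lips 181 mm above the bench. The bar bridges the notches along y; housing and hook hang between the uprights and lift straight up and out.
- trug_hoop (a point): Top middle of the trug's rigid steel hoop, on its centre line, 135 mm above the trug's underside. The 8 mm round bar crosses the trug at mid-length in this frame's y-z plane, falls 11 mm to 35 mm either side of the middle, then runs down to the side walls at 61 mm. z is up; the hook goes under it moving along this frame's x, either way.
- trug: The trug with its hoop: open wooden box 180 mm (x) x 130 mm (y) x 55 mm high, full of potatoes up to about 68 mm. 0.38 to 0.78 kg. Origin at the centre of its underside, on the bench at the start.
- clay_pot: Clay pot, 116 mm wide, 105 mm high; bystander. Origin at the centre of its underside.
- bowl: White ceramic bowl, 150 mm wide, 65 mm high; bystander. Origin at the centre of its underside.
- latch_box: Closed wooden box with a brass latch, 154 x 104 x 79 mm high; bystander. Origin at the centre of its underside.
- trowel: Steel trowel with a wooden handle lying on the bench, 255 mm long, 28 mm high; bystander. Origin near its middle on the bench, blade to +x.
Not all that is in view belongs to the job. Leave any green look-alike of the part that bears scale_bar alone.

How it is judged (in metres and radians):
On the way:
1. the trug hangs on the scale, clear of the bench by 15 mm or more, and is held still for 1.5 s (height (world z) of trug above 0.015 m and angle between trug's own z axis and vertical below 0.25 rad and value of joint hook above 0.007 m and linear speed of trug below 0.05 m/s), for 1.5 s.
At the end, for the whole second after the job is handed in: The trug stands flat on the bench (within 4 mm and 0.05 rad), at rest, within 80 mm of where it stood; the scale is unloaded and its bar lies in both notches of the rack (bar centre within 22 mm of its seat, upright within 0.12 rad, along the rack's y within 0.35 rad); nothing is held (height (world z) of trug below 0.004 m and angle between trug's own z axis and vertical below 0.05 rad and distance of trug from where it was at the start of the episode below 0.08 m and linear speed of trug below 0.02 m/s and value of joint hook below 0.004 m and distance between scale_bar and rack_seat below 0.022 m and angle between scale_bar's own z axis and vertical below 0.12 rad and angle between the y axis of scale_bar and the y axis of rack_seat, either way round below 0.35 rad); the robot touches nothing.
It fails at once if the gripper or arm touches the trug (contact force between any of the fingers, the arm and trug above 1 N).
It fails at once if the trug is dropped or flung (faster than 0.55 m/s) (linear speed of trug above 0.55 m/s).
It fails at once if the pot, bowl, box or trowel is moved by more than 30 mm (distance of any of clay_pot, bowl, latch_box, trowel from where it was at the start of the episode above 0.03 m).
It also fails if it takes over 62 s, if anything falls off the work surface, if the arm or the gripper's body presses on something with over 40 N, if the wrist force passes 120 N, or if a joint passes its speed limit or range.

ROBOT

A 7-joint arm with a two-finger parallel gripper is mounted at the origin on the work surface. World frame = base frame: x ahead of the robot, y to its left, z up, the work surface at z = 0. Lengths are in mm, angles in rad, forces in N, time in s.
With the tool pointing down it reaches from about 400 to 875 mm from the base axis. Payload 4.4 kg.
Tool frame: the origin (TCP) lies at the very end of the fingers, on their centre line; the grasp point (between the pads) lies 19 mm behind it (ctrl.grip_depth is the distance from the TCP to the grasp point, in mm); z points along the fingers, x is the direction in which the jaws open and shut, and the axes are right-handed (so a half turn about z gives the same grasp; the last joint's range is limited). The gripper opens to 85 mm and grips with 20 to 120 N. Pads are 22 mm wide; open, the fingers measure 114 mm over their backs; the gripper's body (76 mm by 85 mm) begins 54 mm behind the grasp point. The pads swing forward as they close: fully open they stand 13 mm farther back than shut.
Start: joints at [1.226, 0.628, 0.038, 1.517, -0.027, 0.996, -0.02], TCP at [178.909, -624.907, 231.313] pointing down, gripper open.
Joint ranges: [-3.06, 3.06], [-0.37, 2.12], [-1.25, 1.32], [0.18, 2.47], [-1.1, 4.24], [0.23, 1.98], [-2.94, 2.94]. Speed limits (rad/s): [2.57, 2.57, 3.14, 3.14, 3.14, 3.14, 3.14].

INTERFACE

Orientations are given as [roll, pitch, yaw] about the fixed x, y, z axes, in that order (R = Rz(yaw) Ry(pitch) Rx(roll)).
In Python, from cell import ctrl gives the robot as it stands.
- The arm moves only by the shell command python3 -m creep 'ROWS'. ROWS is JSON, a list of rows, each an object with "hand": the opening, from 0 (shut) to 1 (fully open); "travel": the shift along the tool's x, y, z in cm, a list of three; "angular": the turn, a rotation vector about the tool's x, y, z in degrees, a list of three. In form: [{"hand": hand, "travel": [tx, ty, tz], "angular": [rx, ry, rz]}, ...]. A call has 1 to 20 rows; each row is the pose to reach, as a shift and turn from the pose measured when the call began, along the tool's axes at that moment; what a row does not reach only later rows make up. A row lasts 1/10 s, in which the tool goes at most 50 mm and 8.59 degrees, less where a joint would pass 70% of its speed; a pose out of reach is approached as far as the arm can. A call with a gripper value outside its range is refused whole. The fingers move at their own pace and stop on an object; the grip force is fixed at half the most. Time passes only in rows, so rows that repeat a pose let the fingers close. It gives the time, the measured TCP pose, the force and the opening at its end, in the units of the state.
- ctrl.read_state(): the state, without advancing time (a new reading comes with each control period).
- ctrl.get_image(name): name is "side" or "top"; returns a dict with "frame" (400x640x3 uint8, red, green, blue), "fx", "fy", "cx", "cy" (pixels), "origin" and "orientation" of the camera in the world. Camera axes: x right, y down, z forward; pixel columns grow to the right and rows downward; lengths in mm; the calibration is good to about 2 mm. A picture is of the moment at which its call begins. There is no depth.
- ctrl.finish_job(): hands the job in, once; it reports no verdict.
Trained networks look in the newest picture that a camera, given by its name, has taken for a name from the list of things; names that differ only in an ending like _2 or _b are one class to them, and where a whole thing is asked for, a point or a joint stands for the part that bears it (a point fixed in the world has none). Each returns a list of dicts, best first, with "confidence" (0 to 1); they miss things now and then, are a little off and sometimes report something else, mostly with a low value. They report only what shows in the picture. A call takes as long as a camera call. They do not tell look-alikes from the thing itself.
- ctrl.regions_of(camera, thing): "region" (400x640 bool, what is visible of it).
- ctrl.spot_point(camera, thing): "at" ([x, y, z] in mm, in world coordinates, good to about 4 mm: a listed point, or the origin of a listed thing).
The state is a dict: "clock": time; "qpos": joint angles; "qd": joint speeds; "tau": joint torques, N m; "eef_pos": TCP position; "tool_rot": TCP orientation; "force": force on the tool from outside, world axes, zero at the start; "torque": the same for the moment, N m; "width": finger opening in mm.
Only numpy, scipy, OpenCV 4.12 (cv2) and the standard library are available. Lean on these libraries where they do the work, as an engineer would, in place of code of your own. Each camera call takes 0.05 s, during which the arm holds its last target. There are 200 camera calls.

## Working session

There is one attempt and no reset: what is moved stays moved. The work goes in short steps, Python scripts to look and compute and a shell command to move; the robot and the scene stay as the last step left them, time stands still between calls to the robot, and variables do not carry over. Pictures are saved under pics/ and viewed, about 8 in all and at most 12, crops included, and the job is handed in when it is done.

```bash
mkdir -p pics; cat > look.py <<'E'
import cv2,numpy as np
from cell import ctrl
def snap(cam,name):
    d=ctrl.get_image(cam); cv2.imwrite(f'pics/{name}.png',d['frame'][:,:,::-1]); return d
def spots(cam,things):
    for t in things:
        print(cam,t,[(np.round(r['at']).tolist(),round(r['confidence'],2)) for r in ctrl.spot_point(cam,t)[:3]])
E
python3 - <<'E'
from look import *
s=ctrl.read_state(); print(s)
for c in('top','side'):
    d=snap(c,c+'1'); print(c,d['origin'],d['orientation'],d['fx'])
    spots(c,['scale_bar','hook_throat','hook_tip','rack_seat','trug_hoop','trug','clay_pot','bowl','latch_box','trowel'])
E
```

```text
{'clock': 0.0, 'qpos': array([ 1.22619779,  0.62932225,  0.03842639,  1.51838455, -0.02698315,
        0.99630404, -0.02000211]), 'qd': array([ 7.06608021e-04,  5.07175382e-04, -1.30267554e-04, -6.34845547e-05,
        1.63404953e-03, -2.43827525e-03, -6.13929538e-04]), 'tau': array([-6.80946632e-04, -5.63404155e+01,  1.22657865e+00, -1.93446207e+01,
        1.11044492e-02,  1.04972773e-02,  9.91620482e-06]), 'eef_pos': array([ 178.73748972, -624.28268004,  230.39899405]), 'tool_rot': array([ 3.14156340e+00,  1.90038359e-03, -1.29197855e+00]), 'force': array([2.44875380e-01, 4.96595166e-04, 4.98581940e-01]), 'torque': array([-0.01431343,  0.00619938, -0.04153837]), 'width': 85.47167718217906}
top [ 503.99509829  -95.11739013 1367.64465004] [-3.05216304  0.00386689 -1.56020412] 438.4980180517412
top scale_bar [([521.0, -239.0, 177.0], 0.88), ([614.0, -457.0, 7.0], 0.61)]
top hook_throat [([471.0, -404.0, 30.0], 0.51)]
top hook_tip [([529.0, 220.0, 4.0], 0.66), ([494.0, -414.0, 6.0], 0.38)]
top rack_seat [([524.0, -242.0, 177.0], 0.56)]
top trug_hoop [([530.0, 219.0, 135.0], 0.89)]
top trug [([532.0, 217.0, 2.0], 0.86)]
top clay_pot [([491.0, -13.0, -0.0], 0.58), ([759.0, 246.0, -1.0], 0.56)]
top bowl [([812.0, 13.0, 1.0], 0.87)]
top latch_box [([767.0, -204.0, 1.0], 0.73)]
top trowel [([492.0, -11.0, 1.0], 0.66)]
side [ 500.35700935 -693.82580142  914.32742884] [-2.49923989  0.01604314 -0.26469893] 428.6182378435817
side scale_bar [([611.0, -460.0, 9.0], 0.92), ([519.0, -243.0, 179.0], 0.81)]
side hook_throat [([470.0, -404.0, 27.0], 0.55)]
side hook_tip [([495.0, -412.0, 0.0], 0.47), ([535.0, 219.0, 134.0], 0.22)]
side rack_seat []
side trug_hoop [([534.0, 219.0, 137.0], 0.83)]
side trug [([533.0, 219.0, 3.0], 0.97)]
side clay_pot [([758.0, 248.0, -0.0], 0.62)]
side bowl [([806.0, 10.0, 2.0], 0.91), ([521.0, -238.0, 180.0], 0.46)]
side latch_box [([769.0, -204.0, -1.0], 0.65)]
side trowel [([495.0, -7.0, -0.0], 0.6)]
```

View pics/top1.png

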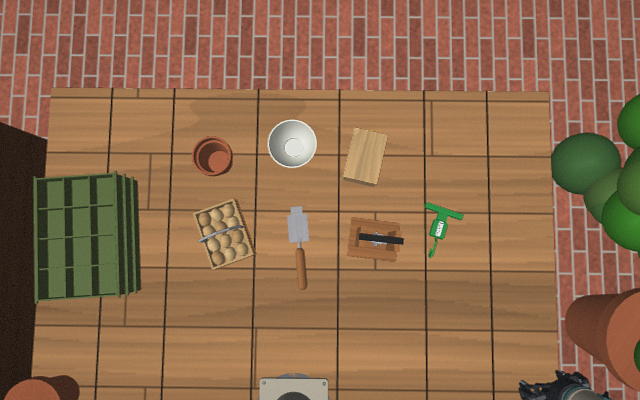

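View pics/side1.png

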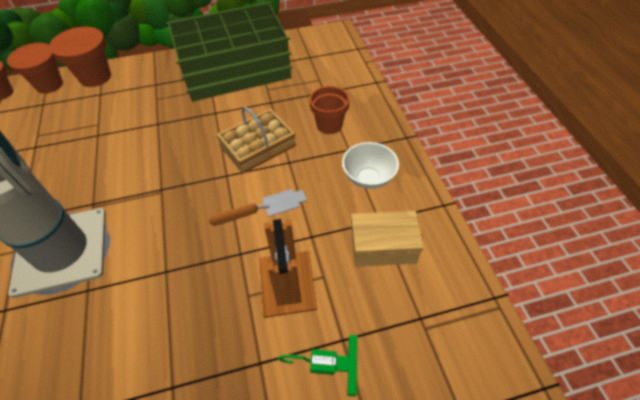

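```bash
cat >> look.py <<'E'
from scipy.spatial.transform import Rotation as Rn
def ray(d,u,v,z):
    R=Rn.from_euler('xyz',d['orientation']).as_matrix(); o=np.array(d['origin'])
    r=R@np.array([(u-d['cx'])/d['fx'],(v-d['cy'])/d['fy'],1]); return o+r*(z-o[2])/r[2]
def proj(d,p):
    R=Rn.from_euler('xyz',d['orientation']).as_matrix(); c=R.T@(np.array(p)-np.array(d['origin']))
    return d['fx']*c[0]/c[2]+d['cx'], d['fy']*c[1]/c[2]+d['cy']
def rect(d,m,z):
    vs,us=np.nonzero(m); P=np.array([ray(d,u,v,z)[:2] for u,v in zip(us,vs)],np.float32)
    (c,s,a)=cv2.minAreaRect(P)
    if s[0]<s[1]: a-=90; s=s[::-1]
    return np.round(c,1),np.round(s,1),round(a%180,1)  # angle of long axis from +x
E
python3 - <<'E'
from look import *
d=ctrl.get_image('top'); f=d['frame'].astype(int)
# black bar
v,u=np.mgrid[0:400,0:640]
m=(f.max(2)<50)&(abs(u-380)<40)&(abs(v-240)<25)
print('bar',m.sum(),rect(d,m,187))
for t,z in(('trug',55),('latch_box',79),('trowel',15)):
    for r in ctrl.regions_of('top',t)[:2]: print(t,r['confidence'],r['region'].sum(),rect(d,r['region'],z))
# hoop: bluish grey pixels over trug
h=(f[:,:,2]>=f[:,:,0]-5)&(abs(u-222)<32)&(abs(v-234)<35)
print('hoop',h.sum(),rect(d,h,130))
for r in ctrl.regions_of('top','scale_bar'): print('scale',r['confidence'],rect(d,r['region'],187))
a=cv2.resize(d['frame'][190:280,330:430],None,fx=4,fy=4,interpolation=2)
s=ctrl.get_image('side')['frame']
b=cv2.resize(s[210:320,240:340],None,fx=4,fy=4,interpolation=2)
c=np.zeros((440,800,3),np.uint8); c[:360,:400]=a; c[:440,400:]=b
cv2.imwrite('pics/crop1.png',c[:,:,::-1])
E
```

```text
bar 244 (array([ 520.6, -241.7]), array([116.5,  16.6]), 83.5)
trug 0.82 2871 (array([531.5, 211.5]), array([184.5, 146.2]), 20.9)
latch_box 0.66 1860 (array([ 765.1, -210.1]), array([167. , 104.3]), 167.7)
trowel 0.65 970 (array([494.5, -12.9]), array([251.8,  59.5]), 3.9)
hoop 111 (array([532.2, 203.7]), array([126.6,  14.5]), 112.0)
scale 0.88 (array([ 517.5, -244.1]), array([115.3,  34.8]), 90.6)
scale 0.64 (array([ 548.3, -415.1]), array([142.6,  95.7]), 3.0)
scale 0.5 (array([528.5, 180.6]), array([168.2, 134.6]), 21.4)
scale 0.34 (array([ 744. , -199.6]), array([151.8,  95.1]), 167.6)
```

View pics/crop1.png

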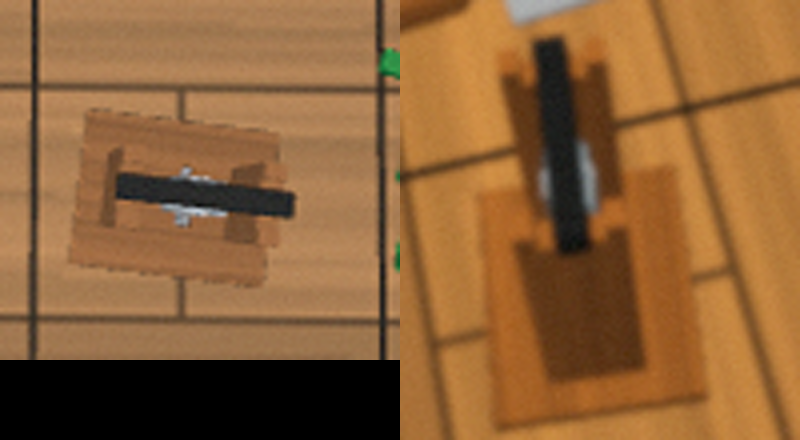

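```bash
cat >> look.py <<'E'
def plan(target,yaw_deg):
    s=ctrl.read_state(); R=Rn.from_euler('xyz',s['tool_rot']); T=Rn.from_euler('xyz',[180,0,yaw_deg],degrees=True)
    print('t',round(s['clock'],2),'pos',np.round(s['eef_pos'],1),'rot',np.round(np.degrees(s['tool_rot']),1),'q',np.round(s['qpos'],2),'F',np.round(s['force'],1),'w',round(s['width'],1))
    print('travel cm',np.round(R.inv().apply(np.array(target)-s['eef_pos'])/10,2),'ang',np.round((R.inv()*T).as_rotvec(degrees=True),1))
E
python3 -c "
from look import *
plan([520.5,-241.5,260],-6.5)"
```

```text
t 1.4 pos [ 178.9 -624.9  231.3] rot [-180.   -0.  -74.] q [ 1.23  0.63  0.04  1.52 -0.03  1.   -0.02] F [-0.2  0.2 -0.2] w 85.3
travel cm [-27.46 -43.39  -2.87] ang [ -0.   -0.  -67.5]
```

```bash
python3 -m creep '[{"hand":1,"travel":[-9,-14,-2.9],"angular":[0,0,-22]},{"hand":1,"travel":[-27.5,-43.4,-2.9],"angular":[0,0,-67.5]},{"hand":1,"travel":[-27.5,-43.4,-2.9],"angular":[0,0,-67.5]},{"hand":1,"travel":[-27.5,-43.4,-2.9],"angular":[0,0,-67.5]},{"hand":1,"travel":[-27.5,-43.4,-2.9],"angular":[0,0,-67.5]},{"hand":1,"travel":[-27.5,-43.4,-2.9],"angular":[0,0,-67.5]},{"hand":1,"travel":[-27.5,-43.4,-2.9],"angular":[0,0,-67.5]},{"hand":1,"travel":[-27.5,-43.4,-2.9],"angular":[0,0,-67.5]},{"hand":1,"travel":[-27.5,-43.4,-2.9],"angular":[0,0,-67.5]},{"hand":1,"travel":[-27.5,-43.4,-2.9],"angular":[0,0,-67.5]},{"hand":1,"travel":[-27.5,-43.4,-2.9],"angular":[0,0,-67.5]},{"hand":1,"travel":[-27.5,-43.4,-2.9],"angular":[0,0,-67.5]},{"hand":1,"travel":[-27.5,-43.4,-2.9],"angular":[0,0,-67.5]},{"hand":1,"travel":[-27.5,-43.4,-2.9],"angular":[0,0,-67.5]},{"hand":1,"travel":[-27.5,-43.4,-2.9],"angular":[0,0,-67.5]},{"hand":1,"travel":[-27.5,-43.4,-2.9],"angular":[0,0,-67.5]},{"hand":1,"travel":[-27.5,-43.4,-2.9],"angular":[0,0,-67.5]},{"hand":1,"travel":[-27.5,-43.4,-2.9],"angular":[0,0,-67.5]}]'; python3 -c "
from look import *
plan([520.5,-241.5,159.5],-6.5)"
```

```text
clock: 3.2
eef_pos: [520.3, -241.5, 260.4]
tool_rot: [3.142, -0.0, -0.115]
force: [0.8, -0.8, 0.8]
width: 85.2
t 3.2 pos [ 520.3 -241.5  260.4] rot [180.   -0.   -6.6] q [ 0.59  0.5  -0.32  1.69  0.18  0.98  0.1 ] F [ 0.8 -0.8  0.8] w 85.2
travel cm [ 0.02  0.   10.09] ang [ 0.  -0.  -0.1]
```

```bash
python3 -m creep '[{"hand":1,"travel":[0,0,4],"angular":[0,0,0]},{"hand":1,"travel":[0,0,7],"angular":[0,0,0]},{"hand":1,"travel":[0,0,9],"angular":[0,0,0]},{"hand":1,"travel":[0,0,10.1],"angular":[0,0,0]},{"hand":1,"travel":[0,0,10.1],"angular":[0,0,0]},{"hand":0,"travel":[0,0,10.1],"angular":[0,0,0]},{"hand":0,"travel":[0,0,10.1],"angular":[0,0,0]},{"hand":0,"travel":[0,0,10.1],"angular":[0,0,0]},{"hand":0,"travel":[0,0,10.1],"angular":[0,0,0]},{"hand":0,"travel":[0,0,10.1],"angular":[0,0,0]},{"hand":0,"travel":[0,0,10.1],"angular":[0,0,0]},{"hand":0,"travel":[0,0,10.1],"angular":[0,0,0]},{"hand":0,"travel":[0,0,10.1],"angular":[0,0,0]},{"hand":0,"travel":[0,0,10.1],"angular":[0,0,0]},{"hand":0,"travel":[0,0,10.1],"angular":[0,0,0]}]'
```

```text
clock: 4.7
eef_pos: [520.8, -241.6, 160.1]
tool_rot: [3.141, -0.001, -0.115]
force: [-0.5, 0.7, 5.2]
width: 17.2
```

```bash
python3 -m creep '[{"hand":0,"travel":[0,0,-1],"angular":[0,0,0]},{"hand":0,"travel":[0,0,-2.5],"angular":[0,0,0]},{"hand":0,"travel":[0,0,-5],"angular":[0,0,0]},{"hand":0,"travel":[0,0,-8],"angular":[0,0,0]},{"hand":0,"travel":[0,0,-11],"angular":[0,0,0]},{"hand":0,"travel":[0,0,-14],"angular":[0,0,0]},{"hand":0,"travel":[0,0,-17],"angular":[0,0,0]},{"hand":0,"travel":[0,0,-19],"angular":[0,0,0]},{"hand":0,"travel":[0,0,-19],"angular":[0,0,0]},{"hand":0,"travel":[0,0,-19],"angular":[0,0,0]}]'; python3 - <<'E'
from look import *
snap('side','side2'); spots('side',['scale_bar','hook_throat','hook_tip'])
snap('top','top2'); spots('top',['scale_bar','hook_throat','hook_tip'])
plan([520,-241,350],-6.5)
s=cv2.imread('pics/side2.png')[60:310,200:400]
cv2.imwrite('pics/s2.png',cv2.resize(s,None,fx=2.4,fy=2.4,interpolation=2))
E
```

```text
clock: 5.7
eef_pos: [519.9, -241.3, 349.5]
tool_rot: [3.141, -0.0, -0.115]
force: [0.2, -0.3, -1.7]
width: 17.2
side scale_bar [([519.0, -241.0, 369.0], 0.73), ([613.0, -456.0, 13.0], 0.67)]
side hook_throat [([468.0, -404.0, 27.0], 0.75), ([523.0, -246.0, 215.0], 0.63)]
side hook_tip [([496.0, -412.0, 2.0], 0.61), ([542.0, -241.0, 242.0], 0.58)]
top scale_bar [([614.0, -456.0, 5.0], 0.74), ([518.0, -240.0, 365.0], 0.42)]
top hook_throat [([806.0, 15.0, 2.0], 0.4)]
top hook_tip []
t 6.1 pos [ 520.3 -241.4  349.5] rot [180.   -0.   -6.6] q [ 0.61  0.42 -0.33  1.56  0.15  1.18  0.13] F [ 0.3  0.5 -1.8] w 17.1
travel cm [-0.04 -0.04 -0.05] ang [ 0.  -0.  -0.1]
```

View pics/s2.png

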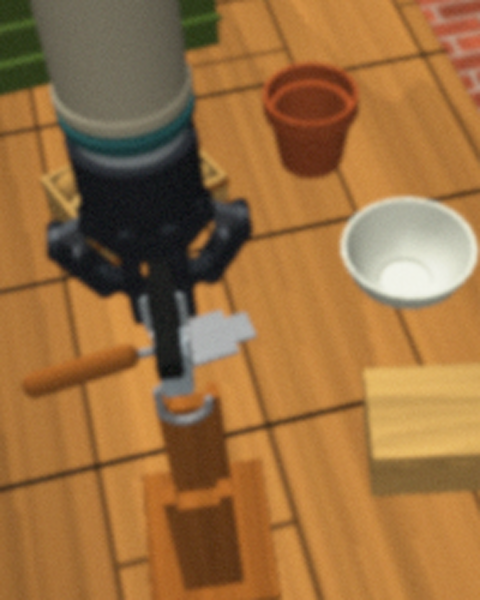

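```bash
python3 -c "
from look import *
plan([472.2,194.6,345],22)"
```

```text
t 6.1 pos [ 520.3 -241.4  349.5] rot [180.   -0.   -6.6] q [ 0.61  0.42 -0.33  1.56  0.15  1.18  0.13] F [ 0.3  0.5 -1.8] w 17.1
travel cm [ -9.76 -42.77   0.44] ang [  0.   -0.  -28.6]
```

```bash
python3 -m creep '[{"hand":0,"travel":[-0.3,-1.3,0],"angular":[0,0,-1]},{"hand":0,"travel":[-1,-4,0],"angular":[0,0,-3]},{"hand":0,"travel":[-1.7,-7.5,0],"angular":[0,0,-5]},{"hand":0,"travel":[-2.5,-11,0],"angular":[0,0,-7]},{"hand":0,"travel":[-3.3,-14.5,0],"angular":[0,0,-10]},{"hand":0,"travel":[-4.1,-18,0],"angular":[0,0,-12]},{"hand":0,"travel":[-5,-22,0],"angular":[0,0,-15]},{"hand":0,"travel":[-6,-26,0],"angular":[0,0,-17]},{"hand":0,"travel":[-7,-30,0],"angular":[0,0,-20]},{"hand":0,"travel":[-7.8,-34,0],"angular":[0,0,-23]},{"hand":0,"travel":[-8.6,-38,0.2],"angular":[0,0,-26]},{"hand":0,"travel":[-9.3,-41,0.4],"angular":[0,0,-28]},{"hand":0,"travel":[-9.8,-42.8,0.4],"angular":[0,0,-28.6]},{"hand":0,"travel":[-9.8,-42.8,0.4],"angular":[0,0,-28.6]},{"hand":0,"travel":[-9.8,-42.8,0.4],"angular":[0,0,-28.6]},{"hand":0,"travel":[-9.8,-42.8,0.4],"angular":[0,0,-28.6]}]'; python3 - <<'E'
from look import *
snap('side','side3'); spots('side',['scale_bar','hook_throat','hook_tip','trug_hoop'])
d=snap('top','top3'); spots('top',['scale_bar','trug_hoop','trug'])
f=d['frame'].astype(int);v,u=np.mgrid[0:400,0:640]
h=(f[:,:,2]>=f[:,:,0]-5)&(abs(u-222)<32)&(abs(v-228)<22)&(f.max(2)>70)
vs,us=np.nonzero(h); print('hoop px',len(us))
plan([472.2,194.6,220],22)
a=d['frame'][170:290,150:270]; s=cv2.imread('pics/side3.png')[60:180,200:320,::-1]
c=np.hstack([a,s]); cv2.imwrite('pics/c3.png',cv2.resize(c,None,fx=3.3,fy=3.3,interpolation=2)[:,:,::-1])
E
```

```text
clock: 7.7
eef_pos: [472.0, 193.6, 345.3]
tool_rot: [3.14, 0.0, 0.383]
force: [0.5, 0.2, -2.3]
width: 16.9
side scale_bar [([470.0, 192.0, 366.0], 0.93), ([613.0, -457.0, 10.0], 0.74)]
side hook_throat [([471.0, -404.0, 25.0], 0.55), ([470.0, 193.0, 212.0], 0.54), ([522.0, -243.0, 180.0], 0.4)]
side hook_tip [([494.0, 206.0, 239.0], 0.49), ([492.0, -412.0, 6.0], 0.48), ([470.0, 192.0, 366.0], 0.24)]
side trug_hoop [([535.0, 219.0, 136.0], 0.58)]
top scale_bar [([470.0, 197.0, 363.0], 0.73), ([614.0, -456.0, 9.0], 0.66)]
top trug_hoop [([536.0, 216.0, 131.0], 0.88)]
top trug [([530.0, 216.0, 0.0], 0.82), ([474.0, 195.0, 215.0], 0.52), ([770.0, -205.0, -1.0], 0.28)]
hoop px 107
t 8.15 pos [471.9 194.8 345.4] rot [180.  -0.  22.] q [-0.02  0.35 -0.59  1.72  0.21  1.13 -0.29] F [ 0.2  0.4 -2.2] w 17.1
travel cm [ 0.02  0.02 12.54] ang [ 0. -0.  0.]
```

View pics/c3.png

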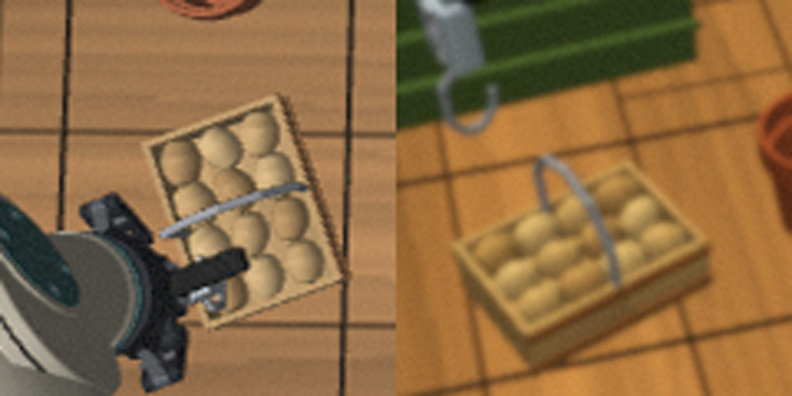

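```bash
python3 -m creep '[{"hand":0,"travel":[0,0,1.5],"angular":[0,0,0]},{"hand":0,"travel":[0,0,4],"angular":[0,0,0]},{"hand":0,"travel":[0,0,7],"angular":[0,0,0]},{"hand":0,"travel":[0,0,10],"angular":[0,0,0]},{"hand":0,"travel":[0,0,11.8],"angular":[0,0,0]},{"hand":0,"travel":[0,0,12.5],"angular":[0,0,0]},{"hand":0,"travel":[0,0,12.5],"angular":[0,0,0]},{"hand":0,"travel":[0,0,12.5],"angular":[0,0,0]}]'; python3 - <<'E'
from look import *
snap('side','side4'); spots('side',['scale_bar','hook_throat','hook_tip','trug_hoop'])
plan([533.5,218.7,220],22)
s=cv2.imread('pics/side4.png')[60:180,200:320]
cv2.imwrite('pics/c4.png',cv2.resize(s,None,fx=4,fy=4,interpolation=2))
E
```

```text
clock: 8.95
eef_pos: [472.6, 195.2, 221.3]
tool_rot: [-3.142, -0.002, 0.384]
force: [0.1, 0.5, -2.4]
width: 17.0
side scale_bar [([611.0, -456.0, 7.0], 0.72), ([473.0, 195.0, 239.0], 0.62)]
side hook_throat [([471.0, -402.0, 29.0], 0.68), ([474.0, 196.0, 90.0], 0.5)]
side hook_tip [([490.0, -413.0, 1.0], 0.7), ([495.0, 204.0, 118.0], 0.43)]
side trug_hoop [([536.0, 218.0, 136.0], 0.75)]
t 9.2 pos [472.4 194.9 221.2] rot [ 1.8e+02 -1.0e-01  2.2e+01] q [-0.07  0.49 -0.54  1.9   0.33  0.84 -0.4 ] F [-0.1  1.3 -1.1] w 16.8
travel cm [6.56 0.09 0.13] ang [ 0.  -0.1  0. ]
```

View pics/c4.png

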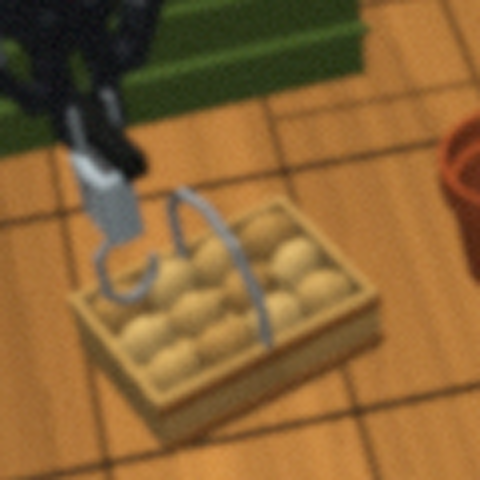

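Hook hangs on the near side of the hoop, below its top, aligned. Move in 66 mm, then check before raising.

```bash
python3 -m creep '[{"hand":0,"travel":[0.8,0,0],"angular":[0,0,0]},{"hand":0,"travel":[2,0,0],"angular":[0,0,0]},{"hand":0,"travel":[3.2,0.05,0],"angular":[0,0,0]},{"hand":0,"travel":[4.3,0.05,0],"angular":[0,0,0]},{"hand":0,"travel":[5.3,0.1,0],"angular":[0,0,0]},{"hand":0,"travel":[6.1,0.1,0],"angular":[0,0,0]},{"hand":0,"travel":[6.6,0.1,0],"angular":[0,0,0]},{"hand":0,"travel":[6.6,0.1,0],"angular":[0,0,0]},{"hand":0,"travel":[6.6,0.1,0],"angular":[0,0,0]}]'; python3 - <<'E'
from look import *
snap('side','side5'); spots('side',['scale_bar','hook_throat','hook_tip','trug_hoop','trug'])
plan([533.5,218.7,260],22)
s=cv2.imread('pics/side5.png')[60:180,200:320]
cv2.imwrite('pics/c5.png',cv2.resize(s,None,fx=4,fy=4,interpolation=2))
E
```

```text
clock: 10.1
eef_pos: [533.6, 218.6, 221.2]
tool_rot: [3.141, -0.001, 0.384]
force: [0.0, 0.3, -2.6]
width: 16.8
side scale_bar [([612.0, -457.0, 8.0], 0.91), ([533.0, 218.0, 241.0], 0.67)]
side hook_throat [([536.0, 215.0, 86.0], 0.48)]
side hook_tip [([557.0, 226.0, 116.0], 0.55), ([493.0, -408.0, 4.0], 0.44)]
side trug_hoop [([536.0, 217.0, 135.0], 0.79), ([496.0, -8.0, -0.0], 0.17)]
side trug [([532.0, 218.0, 6.0], 0.95)]
t 10.4 pos [533.8 218.6 221.4] rot [ 1.8e+02 -1.0e-01  2.2e+01] q [-0.1   0.58 -0.52  1.73  0.35  0.93 -0.38] F [-0.4  0.5 -2.2] w 16.7
travel cm [-0.02 -0.01 -3.86] ang [ 0.  -0.1  0. ]
```

View pics/c5.png

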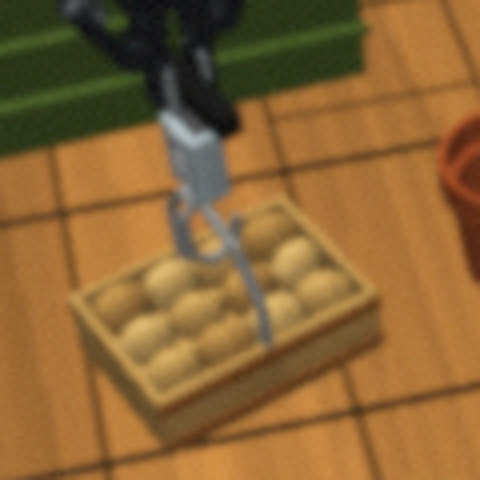

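```bash
python3 -m creep '[{"hand":0,"travel":[0,0,-0.8],"angular":[0,0,0]},{"hand":0,"travel":[0,0,-2],"angular":[0,0,0]},{"hand":0,"travel":[0,0,-3],"angular":[0,0,0]},{"hand":0,"travel":[0,0,-3.6],"angular":[0,0,0]},{"hand":0,"travel":[0,0,-4],"angular":[0,0,0]},{"hand":0,"travel":[0,0,-4.3],"angular":[0,0,0]},{"hand":0,"travel":[0,0,-4.6],"angular":[0,0,0]},{"hand":0,"travel":[0,0,-4.9],"angular":[0,0,0]},{"hand":0,"travel":[0,0,-5],"angular":[0,0,0]},{"hand":0,"travel":[0,0,-5],"angular":[0,0,0]}]' ; python3 -m creep '[{"hand":0,"travel":[0,0,-0.2],"angular":[0,0,0]},{"hand":0,"travel":[0,0,-0.5],"angular":[0,0,0]},{"hand":0,"travel":[0,0,-0.8],"angular":[0,0,0]},{"hand":0,"travel":[0,0,-1.1],"angular":[0,0,0]},{"hand":0,"travel":[0,0,-1.4],"angular":[0,0,0]},{"hand":0,"travel":[0,0,-1.7],"angular":[0,0,0]},{"hand":0,"travel":[0,0,-2],"angular":[0,0,0]},{"hand":0,"travel":[0,0,-2.3],"angular":[0,0,0]},{"hand":0,"travel":[0,0,-2.6],"angular":[0,0,0]},{"hand":0,"travel":[0,0,-2.9],"angular":[0,0,0]},{"hand":0,"travel":[0,0,-3.2],"angular":[0,0,0]},{"hand":0,"travel":[0,0,-3.5],"angular":[0,0,0]},{"hand":0,"travel":[0,0,-3.8],"angular":[0,0,0]},{"hand":0,"travel":[0,0,-4],"angular":[0,0,0]},{"hand":0,"travel":[0,0,-4],"angular":[0,0,0]}]'; python3 - <<'E'
from look import *
snap('side','side6'); spots('side',['scale_bar','hook_throat','hook_tip','trug_hoop','trug'])
plan([533.5,218.7,312],22)
s=cv2.imread('pics/side6.png')[40:180,200:340]
cv2.imwrite('pics/c6.png',cv2.resize(s,None,fx=4,fy=4,interpolation=2))
E
```

```text
clock: 11.4
eef_pos: [533.4, 218.4, 271.1]
tool_rot: [3.141, -0.001, 0.384]
force: [0.1, -1.0, -5.7]
width: 16.8
clock: 12.9
eef_pos: [533.6, 218.5, 311.4]
tool_rot: [3.141, -0.001, 0.384]
force: [-0.8, -0.3, -6.6]
width: 17.1
side scale_bar [([534.0, 218.0, 329.0], 0.65), ([611.0, -459.0, 12.0], 0.57)]
side hook_throat [([471.0, -403.0, 26.0], 0.7), ([758.0, 244.0, -0.0], 0.35)]
side hook_tip [([495.0, -411.0, 1.0], 0.67), ([557.0, 230.0, 191.0], 0.45)]
side trug_hoop [([535.0, 220.0, 175.0], 0.86)]
side trug [([533.0, 221.0, 43.0], 0.69), ([763.0, 250.0, -1.0], 0.26)]
t 13.2 pos [533.3 218.4 310.9] rot [180.  -0.  22.] q [-0.08  0.49 -0.56  1.61  0.28  1.12 -0.32] F [ 0.2 -1.2 -6. ] w 17.2
travel cm [ 0.03 -0.03 -0.11] ang [ 0. -0.  0.]
```

View pics/c6.png

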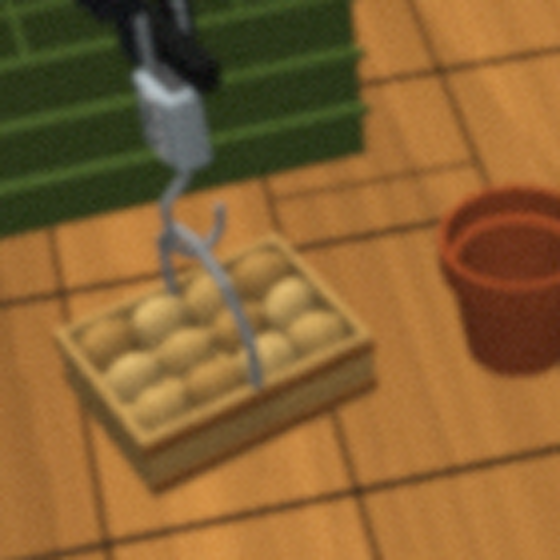

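Trug hangs about 38 mm clear, nearly level. Hold ~2.8 s.

```bash
python3 -m creep '[{"hand":0,"travel":[0,0,0],"angular":[0,0,0]},{"hand":0,"travel":[0,0,0],"angular":[0,0,0]},{"hand":0,"travel":[0,0,0],"angular":[0,0,0]},{"hand":0,"travel":[0,0,0],"angular":[0,0,0]},{"hand":0,"travel":[0,0,0],"angular":[0,0,0]},{"hand":0,"travel":[0,0,0],"angular":[0,0,0]},{"hand":0,"travel":[0,0,0],"angular":[0,0,0]},{"hand":0,"travel":[0,0,0],"angular":[0,0,0]},{"hand":0,"travel":[0,0,0],"angular":[0,0,0]},{"hand":0,"travel":[0,0,0],"angular":[0,0,0]},{"hand":0,"travel":[0,0,0],"angular":[0,0,0]},{"hand":0,"travel":[0,0,0],"angular":[0,0,0]},{"hand":0,"travel":[0,0,0],"angular":[0,0,0]},{"hand":0,"travel":[0,0,0],"angular":[0,0,0]},{"hand":0,"travel":[0,0,0],"angular":[0,0,0]},{"hand":0,"travel":[0,0,0],"angular":[0,0,0]},{"hand":0,"travel":[0,0,0],"angular":[0,0,0]},{"hand":0,"travel":[0,0,0],"angular":[0,0,0]},{"hand":0,"travel":[0,0,0],"angular":[0,0,0]},{"hand":0,"travel":[0,0,0],"angular":[0,0,0]}]'; python3 - <<'E'
from look import *
for k in range(6):
    d=ctrl.get_image('side'); g=d['frame'][60:170,200:310].astype(float)
    if k: print('diff',abs(g-p).mean().round(2))
    p=g
spots('side',['trug','trug_hoop','scale_bar'])
plan([533.5,218.7,312],22)
E
python3 -m creep '[{"hand":0,"travel":[0,0,0],"angular":[0,0,0]},{"hand":0,"travel":[0,0,0],"angular":[0,0,0]},{"hand":0,"travel":[0,0,0],"angular":[0,0,0]},{"hand":0,"travel":[0,0,0],"angular":[0,0,0]},{"hand":0,"travel":[0,0,0],"angular":[0,0,0]},{"hand":0,"travel":[0,0,0],"angular":[0,0,0]},{"hand":0,"travel":[0,0,0],"angular":[0,0,0]},{"hand":0,"travel":[0,0,0],"angular":[0,0,0]},{"hand":0,"travel":[0,0,0],"angular":[0,0,0]},{"hand":0,"travel":[0,0,0],"angular":[0,0,0]}]'
```

```text
clock: 15.2
eef_pos: [533.3, 218.3, 310.9]
tool_rot: [3.141, -0.0, 0.384]
force: [-0.2, 0.0, -6.1]
width: 17.1
diff 2.35
diff 2.34
diff 2.31
diff 2.31
diff 2.32
side trug [([529.0, 217.0, 40.0], 0.85), ([534.0, 217.0, 163.0], 0.2)]
side trug_hoop [([534.0, 221.0, 171.0], 0.58)]
side scale_bar [([613.0, -458.0, 9.0], 0.79), ([530.0, 216.0, 329.0], 0.67)]
t 15.65 pos [533.3 218.4 310.9] rot [180.  -0.  22.] q [-0.08  0.49 -0.56  1.61  0.28  1.12 -0.32] F [ 0.4  0.1 -6.4] w 16.7
travel cm [ 0.03 -0.03 -0.11] ang [ 0. -0.  0.]
clock: 16.65
eef_pos: [533.3, 218.3, 310.9]
tool_rot: [3.141, -0.0, 0.384]
force: [1.0, -1.1, -4.9]
width: 17.2
```

```bash
python3 -m creep '[{"hand":0,"travel":[0,0,0.2],"angular":[0,0,0]},{"hand":0,"travel":[0,0,0.5],"angular":[0,0,0]},{"hand":0,"travel":[0,0,0.9],"angular":[0,0,0]},{"hand":0,"travel":[0,0,1.3],"angular":[0,0,0]},{"hand":0,"travel":[0,0,1.7],"angular":[0,0,0]},{"hand":0,"travel":[0,0,2.1],"angular":[0,0,0]},{"hand":0,"travel":[0,0,2.4],"angular":[0,0,0]},{"hand":0,"travel":[0,0,2.6],"angular":[0,0,0]},{"hand":0,"travel":[0,0,2.8],"angular":[0,0,0]},{"hand":0,"travel":[0,0,3],"angular":[0,0,0]},{"hand":0,"travel":[0,0,3.2],"angular":[0,0,0]},{"hand":0,"travel":[0,0,3.4],"angular":[0,0,0]},{"hand":0,"travel":[0,0,3.6],"angular":[0,0,0]},{"hand":0,"travel":[0,0,3.8],"angular":[0,0,0]},{"hand":0,"travel":[0,0,4],"angular":[0,0,0]},{"hand":0,"travel":[0,0,4.2],"angular":[0,0,0]},{"hand":0,"travel":[0,0,4.4],"angular":[0,0,0]},{"hand":0,"travel":[0,0,4.7],"angular":[0,0,0]},{"hand":0,"travel":[0,0,5],"angular":[0,0,0]}]'
python3 -m creep '[{"hand":0,"travel":[0,0,0.4],"angular":[0,0,0]},{"hand":0,"travel":[0,0,0.8],"angular":[0,0,0]},{"hand":0,"travel":[0,0,1.4],"angular":[0,0,0]},{"hand":0,"travel":[0,0,2.2],"angular":[0,0,0]},{"hand":0,"travel":[0,0,3],"angular":[0,0,0]},{"hand":0,"travel":[0,0,3.7],"angular":[0,0,0]},{"hand":0,"travel":[0,0,4],"angular":[0,0,0]},{"hand":0,"travel":[0,0,4],"angular":[0,0,0]},{"hand":0,"travel":[0,0,4],"angular":[0,0,0]}]'; python3 - <<'E'
from look import *
snap('side','side7'); spots('side',['scale_bar','hook_throat','hook_tip','trug_hoop','trug'])
ctrl.get_image('top'); spots('top',['trug','trug_hoop'])
plan([470,193,221],22)
s=cv2.imread('pics/side7.png')[60:180,200:320]
cv2.imwrite('pics/c7.png',cv2.resize(s,None,fx=4,fy=4,interpolation=2))
E
```

```text
clock: 18.55
eef_pos: [533.6, 218.4, 261.0]
tool_rot: [3.141, -0.001, 0.384]
force: [-0.8, -0.7, -1.3]
width: 17.1
clock: 19.45
eef_pos: [533.8, 218.6, 221.1]
tool_rot: [3.141, -0.001, 0.384]
force: [0.3, -0.6, -1.5]
width: 17.0
side scale_bar [([529.0, 217.0, 242.0], 0.67), ([611.0, -457.0, 10.0], 0.64)]
side hook_throat [([472.0, -404.0, 26.0], 0.49), ([538.0, 219.0, 90.0], 0.43)]
side hook_tip [([494.0, -412.0, 3.0], 0.62), ([556.0, 227.0, 115.0], 0.48)]
side trug_hoop [([533.0, 221.0, 135.0], 0.61), ([533.0, 217.0, 240.0], 0.37)]
side trug [([529.0, 220.0, 4.0], 0.84)]
top trug [([532.0, 219.0, 4.0], 0.71)]
top trug_hoop [([534.0, 218.0, 135.0], 0.56)]
t 19.9 pos [533.7 218.4 221.1] rot [ 1.8e+02 -1.0e-01  2.2e+01] q [-0.1   0.58 -0.52  1.73  0.35  0.93 -0.38] F [-0.5  0.9 -2. ] w 16.9
travel cm [-6.86 -0.03  0.  ] ang [ 0.  -0.1  0. ]
```

View pics/c7.png

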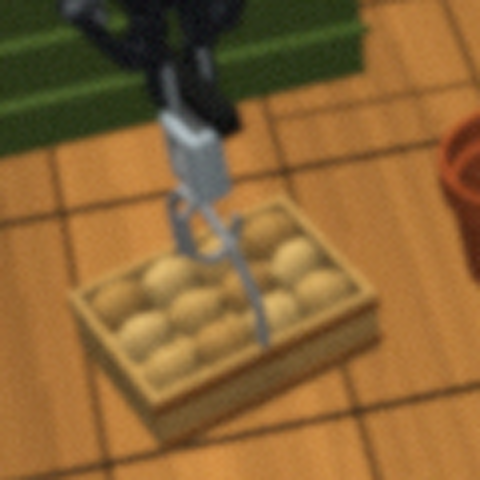

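Trug stands where it was; hook is centred under the hoop. Back out, and rise.

```bash
python3 -m creep '[{"hand":0,"travel":[-0.6,0,0],"angular":[0,0,0]},{"hand":0,"travel":[-1.5,0,0],"angular":[0,0,0]},{"hand":0,"travel":[-2.5,0,0],"angular":[0,0,0]},{"hand":0,"travel":[-3.6,0,0],"angular":[0,0,0]},{"hand":0,"travel":[-4.8,0,0],"angular":[0,0,0]},{"hand":0,"travel":[-6,0,0],"angular":[0,0,0]},{"hand":0,"travel":[-6.9,0,0],"angular":[0,0,0]},{"hand":0,"travel":[-6.9,0,0],"angular":[0,0,0]},{"hand":0,"travel":[-6.9,0,-1],"angular":[0,0,0]},{"hand":0,"travel":[-6.9,0,-3],"angular":[0,0,0]},{"hand":0,"travel":[-6.9,0,-6],"angular":[0,0,0]},{"hand":0,"travel":[-6.9,0,-9],"angular":[0,0,0]},{"hand":0,"travel":[-6.9,0,-11.5],"angular":[0,0,0]},{"hand":0,"travel":[-6.9,0,-13],"angular":[0,0,0]},{"hand":0,"travel":[-6.9,0,-13],"angular":[0,0,0]}]'; python3 - <<'E'
from look import *
ctrl.get_image('side'); spots('side',['scale_bar','hook_throat','trug','trug_hoop'])
ctrl.get_image('top'); spots('top',['rack_seat','trug'])
plan([520.8,-241.6,351],-6.6)
E
```

```text
clock: 21.4
eef_pos: [471.2, 193.8, 353.9]
tool_rot: [3.141, -0.007, 0.384]
force: [-0.6, 1.3, -2.6]
width: 16.8
side scale_bar [([472.0, 193.0, 372.0], 0.65), ([611.0, -456.0, 9.0], 0.63)]
side hook_throat [([471.0, -402.0, 28.0], 0.73), ([770.0, -203.0, -3.0], 0.62), ([475.0, 192.0, 222.0], 0.5)]
side trug [([532.0, 219.0, 2.0], 0.7)]
side trug_hoop [([534.0, 222.0, 138.0], 0.56)]
top rack_seat [([524.0, -238.0, 178.0], 0.6), ([488.0, 202.0, 246.0], 0.28)]
top trug [([531.0, 218.0, 2.0], 0.72)]
t 21.8 pos [469.3 192.4 350.3] rot [180.   0.  22.] q [-0.01  0.34 -0.6   1.72  0.21  1.14 -0.29] F [ 0.3 -0.7 -2.6] w 17.1
travel cm [-1.149e+01  4.217e+01 -4.000e-02] ang [ 0.  -0.  28.6]
```

```bash
python3 -m creep '[{"hand":0,"travel":[-0.3,1.2,0],"angular":[0,0,1]},{"hand":0,"travel":[-1,4,0],"angular":[0,0,3]},{"hand":0,"travel":[-2,7.5,0],"angular":[0,0,5]},{"hand":0,"travel":[-3,11,0],"angular":[0,0,7]},{"hand":0,"travel":[-4,14.5,0],"angular":[0,0,10]},{"hand":0,"travel":[-4.9,18,0],"angular":[0,0,12]},{"hand":0,"travel":[-6,22,0],"angular":[0,0,15]},{"hand":0,"travel":[-7.1,26,0],"angular":[0,0,17]},{"hand":0,"travel":[-8.2,30,0],"angular":[0,0,20]},{"hand":0,"travel":[-9.3,34,0],"angular":[0,0,23]},{"hand":0,"travel":[-10.4,38,0],"angular":[0,0,26]},{"hand":0,"travel":[-11.1,40.7,0],"angular":[0,0,28]},{"hand":0,"travel":[-11.5,42.2,0],"angular":[0,0,28.6]},{"hand":0,"travel":[-11.5,42.2,0],"angular":[0,0,28.6]},{"hand":0,"travel":[-11.5,42.2,0],"angular":[0,0,28.6]},{"hand":0,"travel":[-11.5,42.2,0],"angular":[0,0,28.6]}]'; python3 -c "
from look import *
ctrl.get_image('side'); spots('side',['scale_bar','hook_throat'])
plan([520.8,-241.6,161],-6.6)"
```

```text
clock: 23.4
eef_pos: [521.0, -239.5, 350.7]
tool_rot: [-3.141, 0.0, -0.111]
force: [-0.3, 0.3, -1.8]
width: 16.7
side scale_bar [([611.0, -456.0, 8.0], 0.84), ([522.0, -240.0, 369.0], 0.79)]
side hook_throat [([471.0, -403.0, 28.0], 0.73), ([521.0, -242.0, 218.0], 0.58)]
t 23.55 pos [ 521.  -240.4  350.8] rot [180.   -0.   -6.4] q [ 0.61  0.42 -0.34  1.56  0.15  1.19  0.13] F [-0.7 -0.  -1.4] w 17.2
travel cm [-0.02  0.12 18.98] ang [ 0.  -0.   0.2]
```

```bash
python3 -m creep '[{"hand":0,"travel":[0,0.1,0],"angular":[0,0,0.2]},{"hand":0,"travel":[0,0.1,1.5],"angular":[0,0,0.2]},{"hand":0,"travel":[0,0.1,4],"angular":[0,0,0.2]},{"hand":0,"travel":[0,0.1,6.5],"angular":[0,0,0.2]},{"hand":0,"travel":[0,0.1,9],"angular":[0,0,0.2]},{"hand":0,"travel":[0,0.1,11.5],"angular":[0,0,0.2]},{"hand":0,"travel":[0,0.1,14],"angular":[0,0,0.2]},{"hand":0,"travel":[0,0.1,16],"angular":[0,0,0.2]},{"hand":0,"travel":[0,0.1,17.3],"angular":[0,0,0.2]},{"hand":0,"travel":[0,0.1,18.2],"angular":[0,0,0.2]},{"hand":0,"travel":[0,0.1,18.7],"angular":[0,0,0.2]},{"hand":0,"travel":[0,0.1,18.9],"angular":[0,0,0.2]},{"hand":0,"travel":[0,0.1,18.9],"angular":[0,0,0.2]},{"hand":0,"travel":[0,0.1,18.9],"angular":[0,0,0.2]}]'; python3 - <<'E'
from look import *
snap('side','side8'); spots('side',['scale_bar','hook_throat'])
plan([520.8,-241.6,160],-6.6)
s=cv2.imread('pics/side8.png')[180:320,220:360]
cv2.imwrite('pics/c8.png',cv2.resize(s,None,fx=3.5,fy=3.5,interpolation=2))
E
```

```text
clock: 24.95
eef_pos: [521.5, -241.6, 162.6]
tool_rot: [3.141, -0.002, -0.116]
force: [0.6, 1.2, -1.9]
width: 17.2
side scale_bar [([522.0, -240.0, 182.0], 0.85), ([613.0, -459.0, 8.0], 0.85), ([522.0, -245.0, 179.0], 0.52)]
side hook_throat [([469.0, -404.0, 28.0], 0.67)]
t 25.1 pos [ 521.3 -241.6  162.4] rot [ 1.8e+02 -1.0e-01 -6.6e+00] q [ 0.57  0.62 -0.29  1.8   0.24  0.76  0.04] F [ 0.1  0.3 -1.6] w 17.2
travel cm [-0.05  0.    0.24] ang [ 0.  -0.1 -0. ]
```

View pics/c8.png

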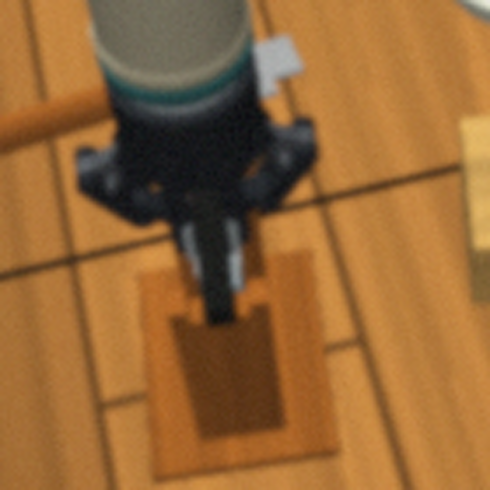

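The bar sits between the lips, about 2 mm above the notch floors. Lower 2.3 mm, release, and rise (opening gradually).

```bash
python3 -m creep '[{"hand":0,"travel":[0,0,0.15],"angular":[0,0,0]},{"hand":0,"travel":[0,0,0.25],"angular":[0,0,0]},{"hand":0,"travel":[0,0,0.25],"angular":[0,0,0]},{"hand":0.3,"travel":[0,0,0.25],"angular":[0,0,0]},{"hand":0.5,"travel":[0,0,0.25],"angular":[0,0,0]},{"hand":0.8,"travel":[0,0,0.25],"angular":[0,0,0]},{"hand":1,"travel":[0,0,0.25],"angular":[0,0,0]},{"hand":1,"travel":[0,0,0.25],"angular":[0,0,0]},{"hand":1,"travel":[0,0,0.25],"angular":[0,0,0]},{"hand":1,"travel":[0,0,0.25],"angular":[0,0,0]},{"hand":1,"travel":[0,0,-1],"angular":[0,0,0]},{"hand":1,"travel":[0,0,-3],"angular":[0,0,0]},{"hand":1,"travel":[0,0,-6],"angular":[0,0,0]},{"hand":1,"travel":[0,0,-10],"angular":[0,0,0]},{"hand":1,"travel":[0,0,-14],"angular":[0,0,0]},{"hand":1,"travel":[0,0,-18],"angular":[0,0,0]},{"hand":1,"travel":[0,0,-20],"angular":[0,0,0]},{"hand":1,"travel":[0,0,-20],"angular":[0,0,0]},{"hand":1,"travel":[0,0,-20],"angular":[0,0,0]}]'; python3 - <<'E'
from look import *
snap('side','side9'); spots('side',['scale_bar','trug','clay_pot','bowl','latch_box','trowel'])
ctrl.get_image('top'); spots('top',['scale_bar','rack_seat','trug'])
plan([520.8,-241.6,160],-6.6)
E
```

```text
clock: 27.0
eef_pos: [520.8, -241.3, 363.0]
tool_rot: [3.141, -0.002, -0.116]
force: [-0.3, -0.0, 0.1]
width: 85.2
side scale_bar [([611.0, -456.0, 10.0], 0.9), ([522.0, -241.0, 180.0], 0.55)]
side trug []
side clay_pot [([759.0, 246.0, 0.0], 0.67)]
side bowl [([808.0, 12.0, 4.0], 0.93), ([492.0, -12.0, 0.0], 0.51), ([516.0, -240.0, 179.0], 0.18)]
side latch_box [([772.0, -200.0, -3.0], 0.56), ([759.0, 248.0, -2.0], 0.45)]
side trowel [([491.0, -10.0, -0.0], 0.66)]
top scale_bar [([612.0, -459.0, 8.0], 0.61), ([521.0, -239.0, 178.0], 0.48)]
top rack_seat [([522.0, -240.0, 175.0], 0.83)]
top trug [([529.0, 218.0, 3.0], 0.88)]
t 27.55 pos [ 521.  -241.4  362.2] rot [ 1.8e+02 -1.0e-01 -6.6e+00] q [ 0.61  0.41 -0.34  1.54  0.14  1.21  0.13] F [-0.   0.2  0.5] w 85.6
travel cm [-4.000e-02  1.000e-02  2.022e+01] ang [ 0.  -0.1 -0. ]
```

View pics/side9.png

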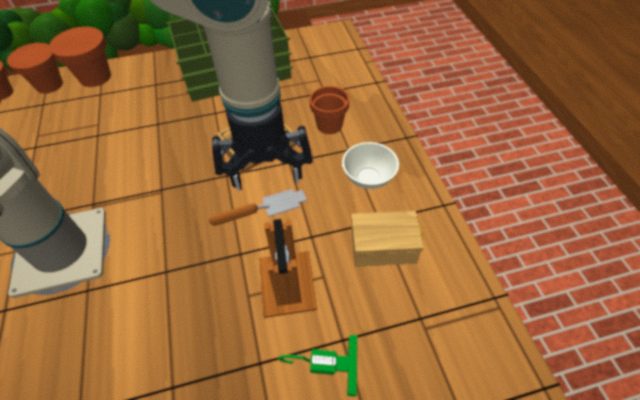

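The black bar lies in the rack at about (280,245) px, just as at the start. The gripper is clear and empty, and the bystanders haven't moved.

```bash
python3 -c "
from cell import ctrl
print(ctrl.finish_job())"
```

```text
the job is handed in; nothing more can be done
None
```

I weighed the trug on the hand scale, set it back on the bench and laid the scale back in its rack. I then handed the job in at about 27.6 s of the 62 s allowed; no verdict was reported.

- **Lift:** The trug hung about 38 mm clear of the bench for over 3 s. Successive camera frames differed only by a steady noise level, so it was still. The wrist force rose by about 4 N, which suggests roughly 0.4 kg, but that reading is noisy.
- **Trug:** The last top-camera fix put it at about (529, 218) mm, against (532, 217) mm at the start, standing on the bench. In the final side picture the arm hid it, so that camera gave no last reading.
- **Scale:** The last readings put the bar at about (521, -240, 179) mm and its seat at (522, -240, 175) mm. In the side picture the bar lies in the rack as it did at the start.
- **Gripper and bystanders:** The gripper is open and well above everything, with no force on it. The pot, bowl, box and trowel read within about 5 mm of their first positions, which is about the networks' own error.

No check failed. The networks also kept reporting the green look-alike scale as the real one, and I left it alone.

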